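Close up a row of sample bottles on the shaker and clamp it with the sliding bar

ROBOT

A 6-joint arm with a two-finger parallel gripper is mounted at the origin on a cart in front of the work surface, level with it; the furniture and walls round the work are solid. World frame = base frame: x ahead of the robot, y to its left, z up, the work surface at z = 0. Lengths are in m, angles in rad, forces in N, time in s.
With the tool pointing down it reaches from about 0.35 to 0.8 m from the base axis. Payload 7.3 kg.
Tool frame: the origin (TCP) lies at the very end of the fingers, on their centre line; the grasp point (between the pads) lies 19 mm behind it; z points along the fingers, y is the direction in which the jaws open and shut (so a half turn about z gives the same grasp; the last joint's range is limited). The gripper opens to 85 mm and grips with 20 to 120 N. Pads are 22 mm wide; open, the fingers measure 114 mm over their backs; the gripper's body (76 mm by 85 mm) begins 54 mm behind the grasp point. The pads swing forward as they close: fully open they stand 13 mm farther back than shut.
Start: joints at [1.035, 0.342, 1.524, -0, 1.275, -0.146], TCP at [0.199, 0.486, 0.231] pointing down, gripper open.
Joint ranges: [-2.53, 2.53], [-0.77, 2.02], [0.04, 2.7], [-1, 4.14], [0.28, 2.66], [-3.11, 3.11]. Speed limits (rad/s): [2.57, 2.57, 3.14, 3.14, 3.14, 3.14].

INTERFACE

Orientations are given as [roll, pitch, yaw] about the fixed x, y, z axes, in that order (R = Rz(yaw) Ry(pitch) Rx(roll)).
In Python, from bench import r gives the robot as it stands. The module is installed in compiled form; this text tells all that it offers.
- The arm moves only by the tool send_rows, never from a script. Its argument "motion" is a list that holds one entry, the list of rows, each a list of 6 numbers: the shift along the world's x, y, z each as a share of 1 m, from -1 to 1, then the turn, a rotation vector about the world's x, y, z each as a share of 2 rad, from -1 to 1. A call has 1 to 8 rows; each row shifts and turns the commanded pose from where the row before left it; what a row does not reach is not made up. A row lasts 1/8 s, in which the tool goes at most 62.5 mm and 10.7 degrees, less where a joint would pass 70% of its speed; a pose out of reach is approached as far as the arm can. A call with a number of a shift or a turn outside -1 to 1 is refused whole. A call with a gripper value outside its range is refused whole. "fingers" is the closure, from -1 (fully open) to 1 (shut), set as the call begins (left out, the last holds). The fingers move at their own pace and stop on an object; "squeeze" is the grip in N (left out, the last holds). Time passes only in rows, so rows that do not move let the fingers close. It gives the time, the measured TCP pose, the force and the opening at its end, in the units of the state.
- r.read_state(): the state, without advancing time (a new reading comes with each control period).
- r.grab_frame(name): name is "scene" or "top"; returns a dict with "img" (400x640x3 uint8, red, green, blue), "camera_matrix" (3x3 intrinsics, pixels), "k1" (the pictures are not rectified: a ray, as slopes to the right and down, at radius r is drawn at 1 + k1 r^2 times it, then the intrinsics apply), "T" (4x4, takes a point from camera to world coordinates). Camera axes: x right, y down, z forward; pixel columns grow to the right and rows downward; lengths in m; the calibration is good to about 2 mm. A picture is of the moment at which its call begins. There is no depth.
- r.sign_off(): hands the job in, once; it reports no verdict.
The state is a dict: "t": time; "joints": joint angles; "dq": joint speeds; "joint_torque": joint torques, N m; "eef_pos": TCP position; "orientation": TCP orientation; "force": force on the tool from outside, world axes, zero at the start; "ft_torque": the same for the moment, N m; "finger_gap": finger opening in m.
Only numpy, scipy, OpenCV 4.12 (cv2) and the standard library are available. Lean on these libraries where they do the work, as an engineer would, in place of code of your own. Each camera call takes 0.05 s, during which the arm holds its last target.

TASK

The four square bottles on the shaker platform have to be held as one tight row before it runs. Two of them stand out of line: slide them back into line on the middle of the platform, then push the sliding bar up behind the row so that all four move as one straight block against the sprung pad at the far end, and leave the bar where it holds them with a light squeeze of about 6 N (clearly not loose, never above 12 N). Keep the bottles standing on the platform, do not lift them, do not move anything round the shaker, and let go of everything.

Things in the scene. Friction and masses are not known exactly. Their poses are not given: they have to be found in the camera images.
- shaker: Benchtop shaker fixed on the table, at rest; platform 256 x 176 mm. Origin: on the table under the platform's centre; x runs along the row from the bar to the end bracket, y to the left, z up. Bottles stand on its grey mat at z = 0.080; the row's centre line is y = 0. Two 8 mm guide rods at y = +-0.076, 14 mm above the mat, end blocks 24 mm above it; clear between them.
- bar: Retaining bar across the platform, sliding only along the shaker's x on the rods. Origin: centre of its flat rubber face (looks to +x, to the bottles) at mat height; axes as the shaker's. Face 104 mm wide, 4 to 32 mm above the mat. Starts at shaker x = -0.082 to -0.074, goes to +0.008. Stiff: sliding it alone takes about 9 N. It stays where it is left and then keeps up to 9 N on the row.
- bar_handle (a point): Middle of the free part of the bar's handle, an upright black plastic fin 14 mm wide (y) and 22 mm long (x) behind the bar's middle, free from 32 to 62 mm above the mat; this point lies 48 mm above the mat, 21 mm behind the bar's face. Push beyond the 9 N of the slide presses on the row; sliding four bottles over the mat takes 1 to 4 N. Squeeze: 4 to 9 N good, under 3 loose, over 12 too hard.
- end_bracket: Bracket bolted across the platform's far end (place varies), 34 mm tall. Origin: front face of its upright plate, at mat height; axes as the shaker's. It carries a sprung pad on two adjusting screws: the pad's face (100 mm wide, 4 to 32 mm above the mat) stands 18 to 28 mm in front of this plate, as the screws were left; not measured, so feel for it. The pad gives 1 mm per 3 N, solid after 6 mm.
- bottle_1: One of four identical square amber bottles, 25 x 25 mm in plan, body 40 mm tall, top of the round black cap (20 mm across) at 57 mm, 40 to 85 g, loose. Origin: centre of its underside; z up, x and y square to its faces (x starts within 0.2 rad of the shaker's x). Which one stands where in the row varies; neighbours start about 4 mm apart; tight together the row is 100 mm long.
- bottle_2: One of four identical square amber bottles, 25 x 25 mm in plan, body 40 mm tall, top of the round black cap (20 mm across) at 57 mm, 40 to 85 g, loose. Origin: centre of its underside; z up, x and y square to its faces (x starts within 0.2 rad of the shaker's x). Which one stands where in the row varies; neighbours start about 4 mm apart; tight together the row is 100 mm long.
- bottle_3: One of four identical square amber bottles, 25 x 25 mm in plan, body 40 mm tall, top of the round black cap (20 mm across) at 57 mm, 40 to 85 g, loose. Origin: centre of its underside; z up, x and y square to its faces (x starts within 0.2 rad of the shaker's x). Which one stands where in the row varies; neighbours start about 4 mm apart; tight together the row is 100 mm long.
- bottle_4: One of four identical square amber bottles, 25 x 25 mm in plan, body 40 mm tall, top of the round black cap (20 mm across) at 57 mm, 40 to 85 g, loose. Origin: centre of its underside; z up, x and y square to its faces (x starts within 0.2 rad of the shaker's x). Which one stands where in the row varies; neighbours start about 4 mm apart; tight together the row is 100 mm long.
- spirit_lamp: Bystander: glass spirit lamp, 73 mm across, 72 mm tall, left of the shaker. Origin under its centre. Behind it, left of the shaker, a tall flask (over 0.4 m with its tubing) stands fixed on a stirrer at x 0.55 to 0.80, y -0.05 to 0.12: keep the arm off it.
- tape_roll: Bystander: roll of brown tape lying flat, 96 mm across, 48 mm tall, behind the shaker. Origin under its centre.
- small_weight: Bystander: small steel weight with a knob, 19 mm across, 26 mm tall, in front of the shaker on the left. Origin under its centre.
Not all that is in view belongs to the job. Leave any green look-alike of the bottle_1 alone.

How it is judged:
On the way:
1. all four bottles stand in line: each within 6 mm of the platform's centre line (y of bottle_1 in the frame of shaker between -0.006 and 0.006 m and y of bottle_2 in the frame of shaker between -0.006 and 0.006 m and y of bottle_3 in the frame of shaker between -0.006 and 0.006 m and y of bottle_4 in the frame of shaker between -0.006 and 0.006 m and angle between each of bottle_1, bottle_2, bottle_3, bottle_4's own z axis and vertical below 0.1 rad), for 0.2 s.
At the end, for the whole second after the job is handed in: All four bottles stand upright and at rest on the mat, each within 6 mm of the platform's centre line and square to it within 0.12 rad, in one tight row: the let-go bar presses on the row with more than 3 N, and so does the row on the end bracket's pad (all of step 1 and angle between the x axis of each of bottle_1, bottle_2, bottle_3, bottle_4 and the x axis of shaker, either way round below 0.12 rad and z of bottle_1 in the frame of shaker between 0.074 and 0.086 m and z of bottle_2 in the frame of shaker between 0.074 and 0.086 m and z of bottle_3 in the frame of shaker between 0.074 and 0.086 m and z of bottle_4 in the frame of shaker between 0.074 and 0.086 m and linear speed of each of bottle_1, bottle_2, bottle_3, bottle_4 below 0.02 m/s and contact force between any of bottle_1, bottle_2, bottle_3, bottle_4 and bar above 3 N and contact force between any of bottle_1, bottle_2, bottle_3, bottle_4 and end_bracket above 3 N); the robot touches nothing.
It fails at once if the bar, the pad or a neighbour presses on a bottle with more than 12 N (contact force between any of bottle_1, bottle_2, bottle_3, bottle_4 and bar above 12 N or contact force between any of bottle_1, bottle_2, bottle_3, bottle_4 and end_bracket above 12 N or contact force between any of bottle_2, bottle_3, bottle_4 and bottle_1 above 12 N or contact force between any of bottle_3, bottle_4 and bottle_2 above 12 N or contact force between bottle_4 and bottle_3 above 12 N).
It fails at once if a bottle is tipped (angle between any of bottle_1, bottle_2, bottle_3, bottle_4's own z axis and vertical above 0.4 rad).
It fails at once if a bottle is lifted more than 12 mm off the mat (z of any of bottle_1, bottle_2, bottle_3, bottle_4 in the frame of shaker above 0.092 m).
It fails at once if a thing round the shaker is moved by more than 15 mm (distance of any of spirit_lamp, tape_roll, small_weight from where it was at the start of the episode above 0.015 m).
It also fails if it takes over 70 s, if anything falls off the work surface, if the arm or the gripper's body presses on something with over 40 N, if the wrist force passes 120 N, or if a joint passes its speed limit or range.

## Working session

There is one attempt and no reset: what is moved stays moved. The work goes in short steps, Python scripts to look and compute and a tool call to move; the robot and the scene stay as the last step left them, time stands still between calls to the robot, and variables do not carry over. Pictures are saved under pics/ and viewed, and the job is handed in when it is done.

Besides the shell and the picture viewer there is one more tool, called after "Call:" by a JSON object that holds its "fn" and its "kwargs", one argument or row to a line. send_rows: Moves the arm, as the interface text tells. Shift numbers are shares of 1 m and turn numbers shares of 2 rad, none past 1 either way. Its arguments: {"type":"object","properties":{"motion":{"type":"array","items":{"type":"array","items":{"type":"array","items":{"type":"number","minimum":-1,"maximum":1}}}},"fingers":{"type":"number"},"squeeze":{"type":"number"}},"required":["motion"]}

```bash
mkdir -p pics; cat > h.py <<'E'
import numpy as np,cv2
from bench import r
def save(name,fn):
    f=r.grab_frame(name); cv2.imwrite('pics/'+fn+'.png',f['img'][:,:,::-1]); np.savez('pics/'+fn+'.npz',**f); return f
def load(fn): return dict(np.load('pics/'+fn+'.npz'))
def ray(f,uv):
    K=f['camera_matrix'];k1=float(f['k1']);d=np.linalg.solve(K,[uv[0],uv[1],1.])[:2]
    s=d.copy()
    for _ in range(20): s=d/(1+k1*(s@s))
    T=f['T'];v=T[:3,:3]@np.array([s[0],s[1],1]);return T[:3,3],v
def onz(f,uv,z):
    o,v=ray(f,uv);return o+v*(z-o[2])/v[2]
def proj(f,p):
    T=f['T'];c=T[:3,:3].T@(np.asarray(p,float)-T[:3,3]);s=c[:2]/c[2];s=s*(1+float(f['k1'])*(s@s));K=f['camera_matrix'];return (K@np.array([s[0],s[1],1]))[:2]
def tri(a,ua,b,ub):
    o1,v1=ray(a,ua);o2,v2=ray(b,ub);v1/=np.linalg.norm(v1);v2/=np.linalg.norm(v2)
    st=np.linalg.lstsq(np.c_[v1,-v2],o2-o1,rcond=None)[0];p,q=o1+v1*st[0],o2+v2*st[1];return (p+q)/2,np.linalg.norm(p-q)
E
python3 - <<'E'
from h import *
np.set_printoptions(precision=4,suppress=True)
for n in('scene','top'):
    f=save(n,n+'0');print(n,f['camera_matrix'],f['k1'],f['T'])
print(r.read_state())
E
```

```text
scene [[515.0741   0.     313.1839]
 [  0.     515.0741 193.0386]
 [  0.       0.       1.    ]] -0.14046308308666908 [[-0.9219 -0.2547  0.292   0.3271]
 [-0.3869  0.6452 -0.6588  0.5003]
 [-0.0206 -0.7204 -0.6933  0.7758]
 [ 0.      0.      0.      1.    ]]
top [[511.1213   0.     321.202 ]
 [  0.     511.1213 201.1379]
 [  0.       0.       1.    ]] -0.1225435611281134 [[-0.0222 -0.992   0.1247  0.479 ]
 [-0.9996  0.024   0.0133 -0.1237]
 [-0.0162 -0.1243 -0.9921  1.186 ]
 [ 0.      0.      0.      1.    ]]
{'t': 0.1, 'joints': array([ 1.035 ,  0.3427,  1.525 ,  0.    ,  1.2754, -0.146 ]), 'dq': array([-0.001 ,  0.0011, -0.0025, -0.0001,  0.0001, -0.0022]), 'joint_torque': array([  0.0028, -43.4442, -24.6492,  -0.0001,   0.0047,   0.    ]), 'eef_pos': array([0.1993, 0.4853, 0.2307]), 'orientation': array([-3.1402, -0.0002,  2.7518]), 'force': array([ 0.2238, -0.4529, -0.6056]), 'ft_torque': array([-0.0042,  0.0228, -0.0093]), 'finger_gap': 0.08523400018030584}
```

View pics/scene0.png

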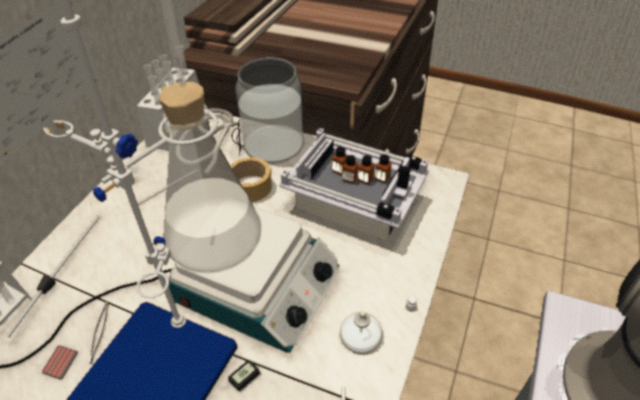

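View pics/top0.png

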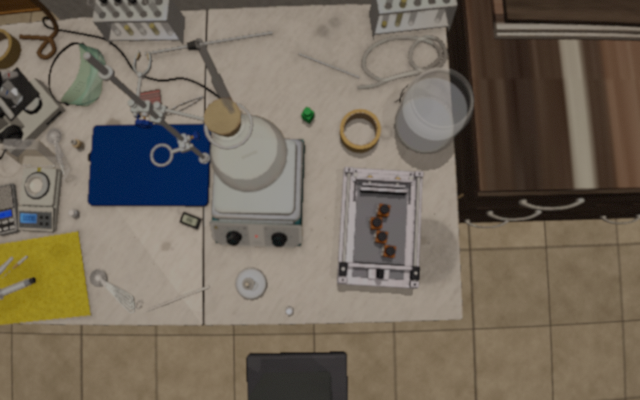

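The scene view shows the shaker at about (355,180), with four amber bottles at (338-385,165). In the top view the bottles are at (384,210), (376,223), (381,237) and (389,251), the bar handle is at (379,273) and the bracket at (383,186). Possible mix-ups are the green look-alike at top (307,115), which I leave alone, and the black end blocks at top (343,268) and (415,270), which differ from the handle. Next I take close crops.

```bash
python3 - <<'E'
from h import *
a=load('top0')['img'];b=load('scene0')['img']
cv2.imwrite('pics/ct.png',cv2.resize(a[160:300,325:435],None,fx=4.2,fy=4.2,interpolation=cv2.INTER_CUBIC)[:,:,::-1])
cv2.imwrite('pics/cs.png',cv2.resize(b[125:245,275:435],None,fx=5,fy=5,interpolation=cv2.INTER_CUBIC)[:,:,::-1])
E
```

```text
(no output)
```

View pics/ct.png

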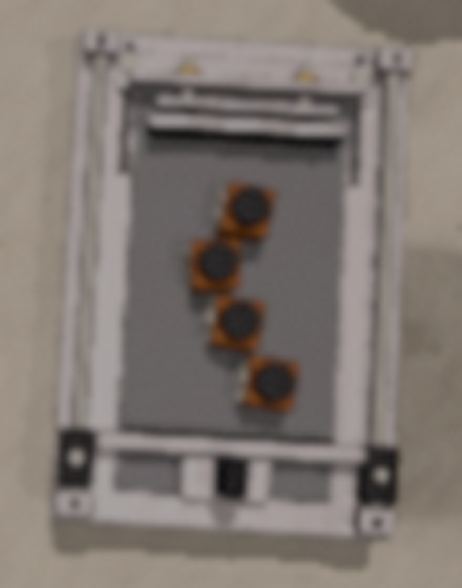

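View pics/cs.png

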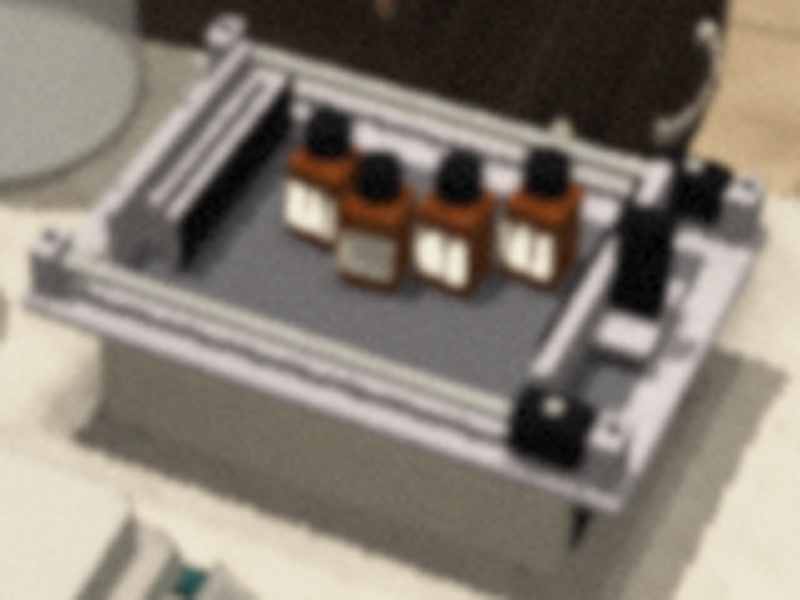

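```bash
cat > m.py <<'E'
from h import *
np.set_printoptions(precision=4,suppress=True)
def meas(fn):
    f=load(fn);S=8
    im=cv2.resize(f['img'][160:300,325:435],None,fx=S,fy=S,interpolation=cv2.INTER_CUBIC)
    px=lambda c:np.array([(c[0]+.5)/S+325-.5,(c[1]+.5)/S+160-.5])
    hsv=cv2.cvtColor(im,cv2.COLOR_RGB2HSV)
    am=cv2.inRange(hsv,(3,110,60),(20,255,255))
    dk=cv2.inRange(im,(0,0,0),(70,70,75))
    out={}
    n,l,st,ce=cv2.connectedComponentsWithStats(dk)
    d=[(st[i,4]/S/S,px(ce[i]),st[i,:4]/S) for i in range(1,n) if st[i,4]>15*S*S]
    n,l,st,ce=cv2.connectedComponentsWithStats(am)
    a=[(st[i,4]/S/S,px(ce[i])) for i in range(1,n) if st[i,4]>15*S*S]
    return f,d,a
if __name__=='__main__':
    f,d,a=meas('top0')
    for x in d: print('dark',x[0],x[1],x[2],onz(f,x[1],.137))
    for x in a: print('amber',x[0],x[1])
    for c in [(100,40),(395,60),(75,503),(377,521)]:
        print(onz(f,(c[0]/4.2+325-.4,c[1]/4.2+160-.4),.104))
    g=load('scene0')
    for c in [(222,28),(47,243),(740,188),(612,435)]:
        print('s',onz(g,(c[0]/5+275-.4,c[1]/5+125-.4),.104))
    print('bracket/bar faces in top')
E
python3 m.py
```

```text
dark 23.984375 [359.4398 181.6305] [30.25  20.5   12.125  4.125] [ 0.6497 -0.19    0.137 ]
dark 17.4375 [383.5548 181.7966] [47.125 21.25  23.375  2.125] [ 0.6482 -0.2401  0.137 ]
dark 16.875 [405.8406 183.9547] [75.    22.875  9.75   5.   ] [ 0.6425 -0.2864  0.137 ]
dark 215.0 [382.5732 193.6019] [34.75  30.375 46.75   7.5  ] [ 0.6235 -0.2371  0.137 ]
dark 179.65625 [380.5173 215.8545] [46.875 44.5   17.625 23.625] [ 0.5773 -0.2312  0.137 ]
dark 23.28125 [373.0719 230.2029] [45.375 68.375  8.375  5.5  ] [ 0.5481 -0.2148  0.137 ]
dark 71.21875 [381.6266 236.1529] [52.125 71.75  10.125 10.375] [ 0.5354 -0.232   0.137 ]
dark 33.015625 [379.2229 244.0302] [49.75 82.25  9.75  5.5 ] [ 0.5194 -0.2265  0.137 ]
dark 103.828125 [388.8761 252.8832] [57.125 86.5   13.375 14.625] [ 0.5008 -0.2457  0.137 ]
dark 79.328125 [342.5005 268.6085] [ 13.875 102.375   8.5    13.375] [ 0.4712 -0.15    0.137 ]
dark 97.078125 [414.505  273.2448] [ 85.    106.375   9.75   14.   ] [ 0.458  -0.2967  0.137 ]
dark 63.21875 [379.4988 273.2298] [ 51.5   108.75    7.125  10.125] [ 0.46   -0.2251  0.137 ]
amber 75.84375 [381.1909 212.9989]
amber 182.296875 [380.0455 237.5331]
[ 0.6829 -0.1692  0.104 ]
[ 0.669  -0.3202  0.104 ]
[ 0.4485 -0.1501  0.104 ]
[ 0.4356 -0.301   0.104 ]
s [ 0.6741 -0.3232  0.104 ]
s [ 0.6852 -0.169   0.104 ]
s [ 0.4402 -0.3012  0.104 ]
s [ 0.45   -0.1493  0.104 ]
bracket/bar faces in top
```

```bash
cat > m2.py <<'E'
from m import *
import sys
C=np.array([.5605,-.2354]);yaw=-.085
R=np.array([[np.cos(yaw),np.sin(yaw)],[-np.sin(yaw),np.cos(yaw)]])
def sh(p): return R@(np.asarray(p)[:2]-C)
def caps(fn,S=8,th=62):
    f=load(fn);im=cv2.resize(f['img'][160:300,325:435],None,fx=S,fy=S,interpolation=cv2.INTER_CUBIC)
    g=cv2.GaussianBlur(im,(0,0),4).max(2)   # caps are dark in all channels
    return f,im,g
if __name__=='__main__':
    fn=sys.argv[1];f,im,g=caps(fn);S=8
    for th in (45,52,58,64):
        n,l,st,ce=cv2.connectedComponentsWithStats((g<th).astype(np.uint8))
        print(th)
        for i in range(1,n):
            if st[i,4]>10*S*S:
                p=(ce[i]+.5)/S+np.array([325,160])-.5
                print(' ',round(st[i,4]/64,1),p,st[i,2:4]/S,'sh@.137',sh(onz(f,p,.137)),'world',onz(f,p,.137)[:2])
E
python3 m2.py top0
```

```text
45
  79.7 [382.6803 192.8096] [44.     4.125] sh@.137 [0.0646 0.0035] world [ 0.6251 -0.2374]
  36.7 [384.0043 209.1343] [6.75  7.375] sh@.137 [ 0.0307 -0.0009] world [ 0.591  -0.2389]
  34.3 [376.3112 222.1253] [6.875 6.625] sh@.137 [0.0029 0.0136] world [ 0.5645 -0.2221]
  33.5 [381.5541 236.0944] [7.    6.625] sh@.137 [-0.0252  0.0014] world [ 0.5355 -0.2318]
  36.7 [389.7034 250.8228] [7.375 6.875] sh@.137 [-0.0543 -0.0168] world [ 0.505  -0.2475]
  12.2 [342.9492 264.2622] [5.875 2.875] sh@.137 [-0.0874  0.0771] world [ 0.48   -0.1511]
  46.7 [414.1415 273.7219] [ 8.    11.375] sh@.137 [-0.098 -0.069] world [ 0.457  -0.2959]
  42.4 [379.4357 273.2418] [5.75  8.375] sh@.137 [-0.1011  0.0019] world [ 0.4599 -0.225 ]
  13.5 [342.1156 272.8982] [5.25 3.5 ] sh@.137 [-0.105   0.0778] world [ 0.4625 -0.149 ]
52
  105.8 [382.6833 192.9202] [44.75  4.75] sh@.137 [0.0643 0.0035] world [ 0.6249 -0.2374]
  47.6 [384.0233 209.0811] [7.75 8.25] sh@.137 [ 0.0308 -0.0009] world [ 0.5911 -0.2389]
  46.6 [376.3706 222.0611] [8. 8.] sh@.137 [0.003  0.0135] world [ 0.5647 -0.2222]
  45.2 [381.5651 
[... 1468 characters left out ...]
.125 9.875] sh@.137 [ 0.0308 -0.0009] world [ 0.5911 -0.2389]
  67.0 [376.4871 221.7548] [ 9.625 11.875] sh@.137 [0.0037 0.0133] world [ 0.5653 -0.2224]
  61.1 [381.6073 236.1252] [9.25 9.25] sh@.137 [-0.0252  0.0013] world [ 0.5355 -0.232 ]
  12.2 [380.1842 244.1335] [7.    3.625] sh@.137 [-0.0418  0.0034] world [ 0.5191 -0.2285]
  65.3 [389.7033 250.8904] [9.625 9.75 ] sh@.137 [-0.0544 -0.0168] world [ 0.5048 -0.2475]
  63.4 [342.4321 268.6002] [ 7.875 12.875] sh@.137 [-0.0962  0.0777] world [ 0.4712 -0.1498]
  84.5 [414.4467 273.3281] [ 9.25  13.125] sh@.137 [-0.0971 -0.0696] world [ 0.4578 -0.2965]
  56.5 [379.4866 273.2491] [6.625 9.625] sh@.137 [-0.1011  0.0018] world [ 0.4599 -0.2251]
```

Call:
{"fn": "send_rows", "kwargs": {
  "motion": [
    [[0.02, -0.055, 0.02, 0, 0, 0.051], [0.02, -0.055, 0.02, 0, 0, 0.051], [0.02, -0.055, 0, 0, 0, 0.0505], [0.02, -0.055, 0, 0, 0, 0], [0.025, -0.055, 0, 0, 0, 0], [0.025, -0.055, 0, 0, 0, 0], [0.025, -0.055, 0, 0, 0, 0], [0.025, -0.055, 0, 0, 0, 0]]
  ],
  "fingers": -1,
  "squeeze": 20
}}

```text
t: 1.1
eef_pos: [0.3798, 0.0437, 0.2713]
orientation: [3.141, 0.0, 3.057]
force: [0.5, 1.2, 0.7]
finger_gap: 0.0856
```

Call:
{"fn": "send_rows", "kwargs": {
  "motion": [
    [[0.025, -0.055, 0, 0, 0, 0], [0.025, -0.055, 0, 0, 0, 0], [0.025, -0.055, 0, 0, 0, 0], [0.025, -0.055, 0, 0, 0, 0], [0.027, -0.053, 0, 0, 0, 0], [0, 0, -0.04, 0, 0, 0], [0, 0, 0, 0, 0, 0]]
  ]
}}

```text
t: 1.98
eef_pos: [0.5047, -0.2268, 0.228]
orientation: [3.138, -0.007, 3.056]
force: [-0.6, 0.4, 0.4]
finger_gap: 0.0853
```

```bash
python3 - <<'E'
from h import *
s=r.read_state();print(s['eef_pos'],s['orientation'],s['force'])
for n in('scene','top'):
    f=save(n,n+'1')
    u=proj(f,s['eef_pos']);print(n,u)
    if n=='scene': cv2.imwrite('pics/c1.png',cv2.resize(f['img'][60:260,260:460],None,fx=3,fy=3,interpolation=cv2.INTER_CUBIC)[:,:,::-1])
E
```

```text
[ 0.50471334 -0.22676029  0.22800778] [ 3.1376737  -0.00717007  3.05582698] [-0.57018344  0.39624215  0.35045517]
scene [385.67319673 125.72920638]
top [384.32435201 249.89592701]
```

View pics/c1.png

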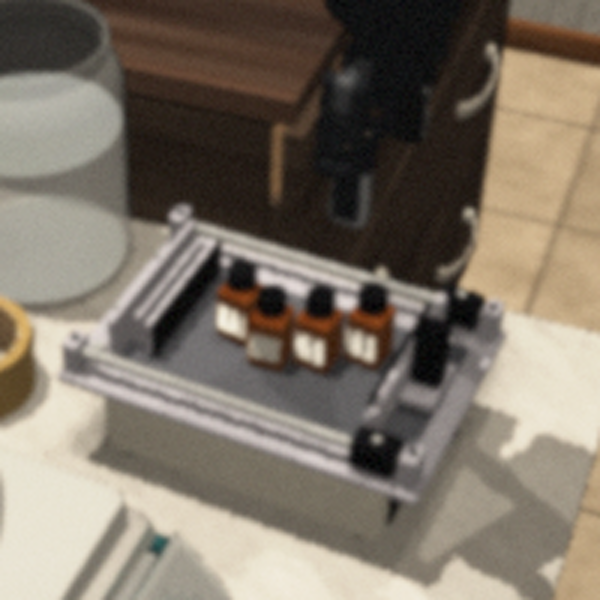

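The scene crop shows the open gripper hovering over the nearest bottle (cap at crop (375,297)), with one finger at (350,200). All four bottles are still standing. I now descend around that bottle.

Call:
{"fn": "send_rows", "kwargs": {
  "motion": [
    [[0.001, -0.002, -0.04, 0, 0, 0], [0, 0, -0.04, 0, 0, 0], [0, 0, -0.02, 0, 0, 0], [0, 0, 0, 0, 0, 0], [0, 0, 0, 0, 0, 0]]
  ]
}}

```text
t: 2.7
eef_pos: [0.5085, -0.2296, 0.1335]
orientation: [-3.14, 0.003, 3.057]
force: [0.3, 0.2, -0.1]
finger_gap: 0.0855
```

Call:
{"fn": "send_rows", "kwargs": {
  "motion": [
    [[0, 0, -0.02, 0, 0, 0], [0, 0, -0.02, 0, 0, 0], [0, 0, 0, 0, 0, 0]]
  ]
}}

```text
t: 3.08
eef_pos: [0.5075, -0.2292, 0.0918]
orientation: [3.141, -0.0, 3.057]
force: [-0.5, -0.7, -0.5]
finger_gap: 0.0854
```

Call:
{"fn": "send_rows", "kwargs": {
  "motion": [
    [[0, 0, 0, 0, 0, 0]]
  ]
}}

```text
t: 3.2
eef_pos: [0.5084, -0.2298, 0.093]
orientation: [-3.14, 0.002, 3.057]
force: [-0.1, 0.4, 0.5]
finger_gap: 0.0853
```

Call:
{"fn": "send_rows", "kwargs": {
  "motion": [
    [[0, 0, -0.003, 0, 0, 0], [0, 0, 0, 0, 0, 0], [0, 0, 0, 0, 0, 0]]
  ],
  "fingers": -0.3
}}

```text
t: 3.58
eef_pos: [0.5076, -0.2295, 0.0886]
orientation: [-3.141, 0.0, 3.057]
force: [-0.1, -0.4, -0.6]
finger_gap: 0.0556
```

Call:
{"fn": "send_rows", "kwargs": {
  "motion": [
    [[0, 0, 0, 0, 0, 0], [0, 0, 0, 0, 0, 0]]
  ],
  "fingers": 0.0
}}

```text
t: 3.82
eef_pos: [0.5075, -0.2294, 0.0884]
orientation: [3.142, 0.0, 3.057]
force: [0.2, -0.5, 0.3]
finger_gap: 0.0428
```

Call:
{"fn": "send_rows", "kwargs": {
  "motion": [
    [[0, 0, 0, 0, 0, 0], [0, 0, 0, 0, 0, 0]]
  ],
  "fingers": 0.2
}}

```text
t: 4.08
eef_pos: [0.5075, -0.2294, 0.0883]
orientation: [3.142, -0.0, 3.057]
force: [-0.3, 1.0, 0.2]
finger_gap: 0.0338
```

Call:
{"fn": "send_rows", "kwargs": {
  "motion": [
    [[0, 0, 0, 0, 0, 0], [0, 0, 0, 0, 0, 0]]
  ],
  "fingers": 0.3
}}

```text
t: 4.32
eef_pos: [0.5075, -0.2294, 0.0883]
orientation: [3.142, -0.0, 3.057]
force: [-0.1, -0.7, 0.6]
finger_gap: 0.0298
```

Call:
{"fn": "send_rows", "kwargs": {
  "motion": [
    [[0, 0, 0, 0, 0, 0], [0, 0, 0, 0, 0, 0], [0, 0, 0, 0, 0, 0]]
  ],
  "fingers": 0.41
}}

```text
t: 4.7
eef_pos: [0.5075, -0.2294, 0.0883]
orientation: [3.142, -0.0, 3.057]
force: [-0.2, -0.6, -0.4]
finger_gap: 0.0251
```

Call:
{"fn": "send_rows", "kwargs": {
  "motion": [
    [[0, 0, 0, 0, 0, 0], [0, 0, 0, 0, 0, 0], [0, 0, 0, 0, 0, 0]]
  ],
  "fingers": -0.2
}}

```text
t: 5.08
eef_pos: [0.5075, -0.2293, 0.0883]
orientation: [3.141, -0.0, 3.057]
force: [0.4, 1.2, -0.0]
finger_gap: 0.0511
```

Call:
{"fn": "send_rows", "kwargs": {
  "motion": [
    [[0, 0, 0.03, 0, 0, 0], [0, 0, 0.05, 0, 0, 0], [0, 0, 0, 0, 0, 0]]
  ],
  "fingers": -1
}}

```text
t: 5.45
eef_pos: [0.5095, -0.2305, 0.1723]
orientation: [-3.138, 0.007, 3.057]
force: [0.7, 0.0, 0.1]
finger_gap: 0.0854
```

```bash
python3 - <<'E'
from h import *
f=save('scene','scene2');g=save('top','top2')
cv2.imwrite('pics/c2.png',np.hstack([cv2.resize(f['img'][110:250,270:430],(640,560),interpolation=cv2.INTER_CUBIC)])[:,:,::-1])
E
```

```text
(no output)
```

View pics/c2.png

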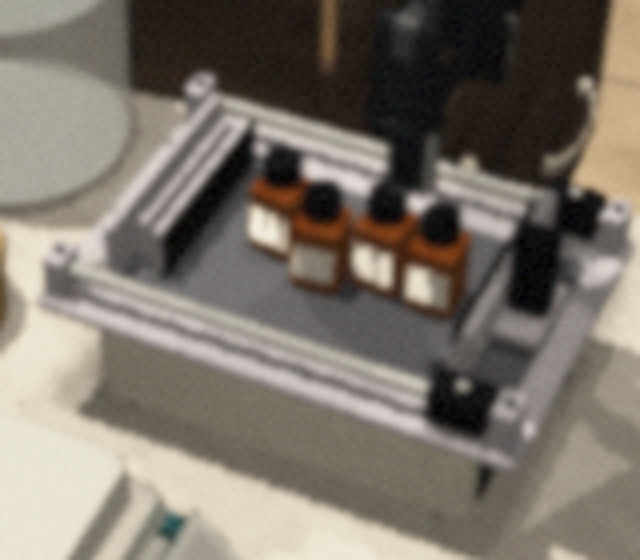

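The crop shows the nearest bottle (cap at crop (440,220)) now in line, standing beside the next one. I repeat this on the next bottle in the row.

Call:
{"fn": "send_rows", "kwargs": {
  "motion": [
    [[0.028, -0.0025, 0, 0, 0, 0], [0, 0, 0, 0, 0, 0], [0, 0, -0.04, 0, 0, 0], [0, 0, -0.04, 0, 0, 0], [0, 0, 0, 0, 0, 0], [0, 0, 0, 0, 0, 0]]
  ]
}}

```text
t: 6.3
eef_pos: [0.5357, -0.2321, 0.0892]
orientation: [-3.141, 0.001, 3.057]
force: [-1.1, -0.2, -0.9]
finger_gap: 0.0857
```

Call:
{"fn": "send_rows", "kwargs": {
  "motion": [
    [[0, 0, 0, 0, 0, 0], [0, 0, 0, 0, 0, 0], [0, 0, 0, 0, 0, 0], [0, 0, 0, 0, 0, 0]]
  ],
  "fingers": 0.1
}}

```text
t: 6.8
eef_pos: [0.5355, -0.2319, 0.0886]
orientation: [-3.142, 0.0, 3.057]
force: [-0.2, 0.7, -0.3]
finger_gap: 0.0381
```

Call:
{"fn": "send_rows", "kwargs": {
  "motion": [
    [[0, 0, 0, 0, 0, 0], [0, 0, 0, 0, 0, 0]]
  ],
  "fingers": 0.25
}}

```text
t: 7.05
eef_pos: [0.5355, -0.2319, 0.0883]
orientation: [3.142, -0.0, 3.057]
force: [0.8, -1.0, 0.2]
finger_gap: 0.0321
```

Call:
{"fn": "send_rows", "kwargs": {
  "motion": [
    [[0, 0, 0, 0, 0, 0], [0, 0, 0, 0, 0, 0], [0, 0, 0, 0, 0, 0]]
  ],
  "fingers": 0.41
}}

```text
t: 7.42
eef_pos: [0.5355, -0.2319, 0.0883]
orientation: [3.142, 0.0, 3.057]
force: [-0.9, 0.4, 0.7]
finger_gap: 0.0254
```

Call:
{"fn": "send_rows", "kwargs": {
  "motion": [
    [[0, 0, 0, 0, 0, 0], [0, 0, 0, 0, 0, 0], [0, 0, 0, 0, 0, 0]]
  ],
  "fingers": -0.2
}}

```text
t: 7.8
eef_pos: [0.5355, -0.2318, 0.0883]
orientation: [3.142, 0.0, 3.057]
force: [-1.3, 0.6, 0.5]
finger_gap: 0.0512
```

Call:
{"fn": "send_rows", "kwargs": {
  "motion": [
    [[0, 0, 0.03, 0, 0, 0], [0, 0, 0.05, 0, 0, 0], [0.028, -0.0025, 0, 0, 0, 0], [0, 0, 0, 0, 0, 0], [0, 0, 0, 0, 0, 0]]
  ],
  "fingers": -1
}}

```text
t: 8.43
eef_pos: [0.5627, -0.234, 0.1675]
orientation: [3.141, -0.002, 3.057]
force: [-0.0, 0.6, -0.9]
finger_gap: 0.0856
```

Call:
{"fn": "send_rows", "kwargs": {
  "motion": [
    [[0, 0, -0.04, 0, 0, 0], [0, 0, -0.04, 0, 0, 0], [0, 0, 0, 0, 0, 0], [0, 0, 0, 0, 0, 0]]
  ]
}}

```text
t: 8.93
eef_pos: [0.5638, -0.2347, 0.0896]
orientation: [-3.141, 0.001, 3.057]
force: [0.1, -0.3, 0.6]
finger_gap: 0.0853
```

Call:
{"fn": "send_rows", "kwargs": {
  "motion": [
    [[0, 0, 0, 0, 0, 0], [0, 0, 0, 0, 0, 0], [0, 0, 0, 0, 0, 0]]
  ],
  "fingers": -0.3
}}

```text
t: 9.3
eef_pos: [0.5637, -0.2345, 0.089]
orientation: [-3.141, 0.001, 3.057]
force: [-0.7, 0.1, -0.0]
finger_gap: 0.0553
```

Call:
{"fn": "send_rows", "kwargs": {
  "motion": [
    [[0, 0, 0, 0, 0, 0], [0, 0, 0, 0, 0, 0]]
  ],
  "fingers": 0.0
}}

```text
t: 9.55
eef_pos: [0.5635, -0.2343, 0.0883]
orientation: [3.141, 0.0, 3.057]
force: [-0.7, -0.2, 0.2]
finger_gap: 0.0428
```

Call:
{"fn": "send_rows", "kwargs": {
  "motion": [
    [[0, 0, 0, 0, 0, 0], [0, 0, 0, 0, 0, 0]]
  ],
  "fingers": 0.25
}}

```text
t: 9.8
eef_pos: [0.5635, -0.2343, 0.0883]
orientation: [3.141, -0.0, 3.057]
force: [0.6, 0.4, -0.2]
finger_gap: 0.032
```

Call:
{"fn": "send_rows", "kwargs": {
  "motion": [
    [[0, 0, 0, 0, 0, 0], [0, 0, 0, 0, 0, 0], [0, 0, 0, 0, 0, 0]]
  ],
  "fingers": 0.41
}}

```text
t: 10.18
eef_pos: [0.5635, -0.2344, 0.0883]
orientation: [3.142, -0.0, 3.057]
force: [0.1, -0.2, -0.2]
finger_gap: 0.025
```

Call:
{"fn": "send_rows", "kwargs": {
  "motion": [
    [[0, 0, 0, 0, 0, 0], [0, 0, 0, 0, 0, 0], [0, 0, 0, 0, 0, 0]]
  ],
  "fingers": -0.2
}}

```text
t: 10.55
eef_pos: [0.5635, -0.2344, 0.0883]
orientation: [3.142, 0.0, 3.057]
force: [0.0, 0.5, -0.2]
finger_gap: 0.0515
```

Call:
{"fn": "send_rows", "kwargs": {
  "motion": [
    [[0, 0, 0.03, 0, 0, 0], [0, 0, 0.05, 0, 0, 0], [0.028, -0.0025, 0, 0, 0, 0], [0, 0, 0, 0, 0, 0], [0, 0, 0, 0, 0, 0]]
  ],
  "fingers": -1
}}

```text
t: 11.18
eef_pos: [0.5907, -0.2366, 0.1675]
orientation: [3.141, -0.002, 3.057]
force: [0.1, 0.0, 0.3]
finger_gap: 0.0855
```

Call:
{"fn": "send_rows", "kwargs": {
  "motion": [
    [[0, 0, -0.04, 0, 0, 0], [0, 0, -0.04, 0, 0, 0], [0, 0, 0, 0, 0, 0], [0, 0, 0, 0, 0, 0]]
  ]
}}

```text
t: 11.68
eef_pos: [0.5919, -0.2373, 0.0896]
orientation: [-3.141, 0.001, 3.057]
force: [0.5, 0.7, 0.6]
finger_gap: 0.0856
```

Call:
{"fn": "send_rows", "kwargs": {
  "motion": [
    [[0, 0, 0, 0, 0, 0], [0, 0, 0, 0, 0, 0], [0, 0, 0, 0, 0, 0], [0, 0, 0, 0, 0, 0]]
  ],
  "fingers": 0.1
}}

```text
t: 12.18
eef_pos: [0.5916, -0.2369, 0.0886]
orientation: [-3.142, 0.0, 3.057]
force: [0.4, 0.1, 0.5]
finger_gap: 0.0383
```

Call:
{"fn": "send_rows", "kwargs": {
  "motion": [
    [[0, 0, 0, 0, 0, 0], [0, 0, 0, 0, 0, 0]]
  ],
  "fingers": 0.25
}}

```text
t: 12.42
eef_pos: [0.5915, -0.2369, 0.0883]
orientation: [3.142, -0.0, 3.057]
force: [0.4, -0.4, 0.8]
finger_gap: 0.0319
```

Call:
{"fn": "send_rows", "kwargs": {
  "motion": [
    [[0, 0, 0, 0, 0, 0], [0, 0, 0, 0, 0, 0], [0, 0, 0, 0, 0, 0]]
  ],
  "fingers": 0.41
}}

```text
t: 12.8
eef_pos: [0.5915, -0.2369, 0.0883]
orientation: [3.141, -0.0, 3.057]
force: [0.1, 0.1, 0.6]
finger_gap: 0.0253
```

Call:
{"fn": "send_rows", "kwargs": {
  "motion": [
    [[0, 0, 0, 0, 0, 0], [0, 0, 0, 0, 0, 0], [0, 0, 0, 0, 0, 0]]
  ],
  "fingers": -0.2
}}

```text
t: 13.18
eef_pos: [0.5915, -0.2368, 0.0883]
orientation: [3.141, -0.0, 3.057]
force: [0.4, 0.9, -0.4]
finger_gap: 0.0514
```

Call:
{"fn": "send_rows", "kwargs": {
  "motion": [
    [[0, 0, 0.03, 0, 0, 0], [0, 0, 0.05, 0, 0, 0], [-0.04, 0.003, 0.04, 0, 0, 0], [-0.05, 0.004, 0, 0, 0, 0], [-0.05, 0.004, 0, 0, 0, 0], [-0.05, 0.004, 0, 0, 0, 0], [0, 0, 0, 0, 0, 0]]
  ],
  "fingers": -1
}}

```text
t: 14.05
eef_pos: [0.3987, -0.2211, 0.2086]
orientation: [3.141, -0.001, 3.055]
force: [0.2, -0.3, 0.4]
finger_gap: 0.0859
```

```bash
python3 - <<'E'
from h import *
f=save('scene','scene3');g=save('top','top3')
cv2.imwrite('pics/c3.png',np.hstack([cv2.resize(f['img'][120:240,280:430],(400,320),interpolation=cv2.INTER_CUBIC),cv2.resize(g['img'][160:300,325:435],(315,400),interpolation=cv2.INTER_CUBIC)[:320]])[:,:,::-1])
E
python3 m2.py top3|sed -n '/^58/,/^64/p'
```

```text
58
  124.8 [382.5836 193.0047] [45.125  5.125] sh@.137 [0.0641 0.0037] world [ 0.6247 -0.2372]
  52.7 [381.79   209.2399] [8.5   8.625] sh@.137 [0.0302 0.0037] world [ 0.5909 -0.2343]
  59.0 [381.0349 222.0156] [ 8.375 11.   ] sh@.137 [0.0037 0.0039] world [ 0.5645 -0.2318]
  53.5 [380.2346 236.2692] [ 8.375 10.25 ] sh@.137 [-0.0257  0.0041] world [ 0.5353 -0.2291]
  52.1 [379.473  250.1105] [8.5   8.625] sh@.137 [-0.0541  0.0042] world [ 0.507  -0.2266]
  27.3 [343.0218 264.6612] [7.125 5.75 ] sh@.137 [-0.0882  0.0769] world [ 0.4792 -0.1512]
  70.0 [414.3042 273.4291] [ 8.75 12.5 ] sh@.137 [-0.0973 -0.0693] world [ 0.4576 -0.2962]
  362.4 [374.2416 285.8319] [30.    30.875] sh@.137 [-0.1272  0.0111] world [ 0.4347 -0.2136]
  28.0 [342.1344 272.5276] [6.75 6.  ] sh@.137 [-0.1042  0.0778] world [ 0.4633 -0.149 ]
64
```

View pics/c3.png

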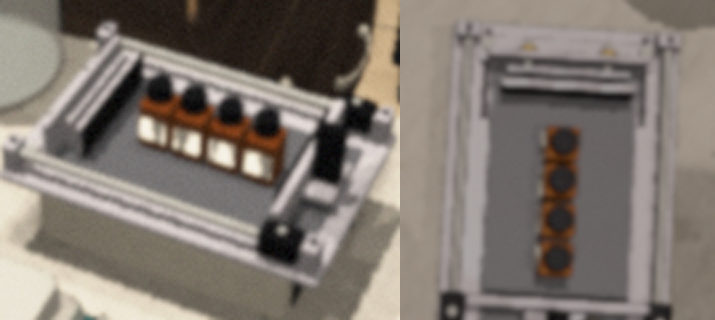

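Both views show the row straight, with caps at top x≈380-382. In the top view it sits about 2-3 mm left of the centre line relative to the handle, so I check that with the second view.

```bash
python3 - <<'E'
from m2 import *
f=load('scene3');S=8;x0,y0=270,120
im=cv2.resize(f['img'][y0:250,x0:440],None,fx=S,fy=S,interpolation=cv2.INTER_CUBIC)
g=cv2.GaussianBlur(im,(0,0),4).max(2)
t=load('top3')
for th in (45,58):
    n,l,st,ce=cv2.connectedComponentsWithStats((g<th).astype(np.uint8))
    for i in range(1,n):
        if st[i,4]>10*S*S:
            p=(ce[i]+.5)/S+np.array([x0,y0])-.5
            print(th,round(st[i,4]/64,1),p.round(1),st[i,:4]/S+np.array([x0,y0,0,0]),'sh@.13',sh(onz(f,p,.13)))
# predicted pixels of handle box corners if centred y=0, in scene
e=cv2.resize(f['img'][140:220,350:430],None,fx=7,fy=7,interpolation=cv2.INTER_CUBIC)
def W(x,y,z): return np.r_[C+R.T@np.array([x,y]),z]
for z in (.112,.142):
  for x in(-.112,-.09):
    for y in(-.007,.007):
      u=(proj(f,W(x,y,z))-[350,140]+.5)*7; cv2.circle(e,tuple(int(v) for v in u),3,(255,0,0),-1)
cv2.imwrite('pics/e3.png',e[:,:,::-1])
q=cv2.resize(t['img'][160:300,325:435],None,fx=5,fy=5,interpolation=cv2.INTER_CUBIC)
for y,z in((-.0125,.08),(.0125,.08),(-.076,.098),(.076,.098),(-.052,.112),(.052,.112),(-.05,.112),(.05,.112)):
  for x in np.linspace(-.11,.1,15):
    u=(proj(t,W(x,y,z))-[325,160]+.5)*5; cv2.circle(q,tuple(int(v) for v in u),1,(255,0,0),-1)
q=q[:600]
cv2.imwrite('pics/q3.png',q[:,:,::-1])
E
```

```text
45 2158.6 [373.  131.6] [303.125 120.    116.375  35.5  ] sh@.13 [ 0.0023 -0.0925]
45 318.7 [434.6 139.4] [428.375 120.     11.625  39.375] sh@.13 [-0.1201 -0.1247]
45 210.0 [321.4 161. ] [311.125 144.375  21.875  33.75 ] sh@.13 [0.0554 0.0386]
45 59.7 [339.3 153.3] [335.125 149.125   8.875   8.875] sh@.13 [0.0344 0.0021]
45 59.2 [352.3 157.5] [348.25  153.125   8.625   9.125] sh@.13 [0.0063 0.0024]
45 56.4 [366.  161.8] [362.375 157.5     8.      8.875] sh@.13 [-0.0227  0.0024]
45 284.6 [406.5 172.7] [397.25  158.75   22.875  29.5  ] sh@.13 [-0.1038 -0.0026]
45 60.6 [379.7 166.1] [375.625 161.625   8.5     9.375] sh@.13 [-0.0512  0.0025]
45 153.6 [384.6 211.1] [377.25  203.375  16.     15.375] sh@.13 [-0.1045  0.1096]
58 2746.6 [375.2 136.7] [302.5   120.    117.875  68.625] sh@.13 [-0.0083 -0.0786]
58 347.5 [434.6 139.4] [428.125 120.     11.875  39.75 ] sh@.13 [-0.1201 -0.1244]
58 254.4 [321.4 161.3] [310.75  143.75   22.75   35.125] sh@.13 [0.0548 0.0393]
58 72.9 [339.2 153.3] [334.    148.5    10.375   9.875] sh@.13 [0.0347 0.0021]
58 70.5 [352.3 157.4] [347.75  152.625   9.5    10.   ] sh@.13 [0.0063 0.0024]
58 67.2 [366.  161.7] [361.875 157.      8.875   9.75 ] sh@.13 [-0.0227  0.0023]
58 71.9 [379.6 166.1] [375.125 161.25    9.375  10.125] sh@.13 [-0.0512  0.0025]
58 181.7 [384.8 210.8] [376.75  202.625  16.875  16.5  ] sh@.13 [-0.1044  0.1087]
58 10.1 [390.7 229. ] [389.875 227.125   2.875   5.125] sh@.13 [-0.1294  0.144 ]
```

View pics/e3.png

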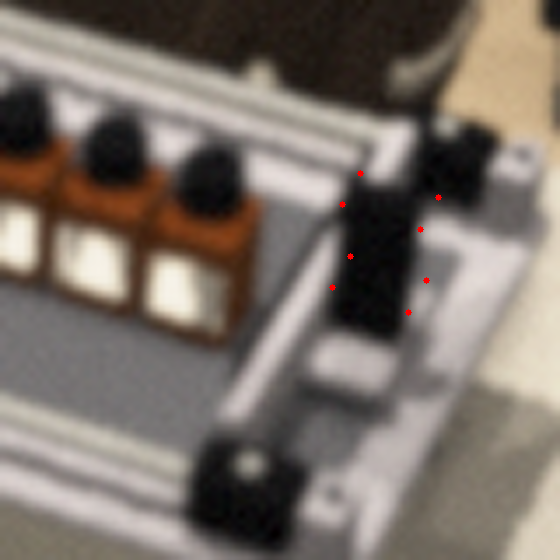

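View pics/q3.png

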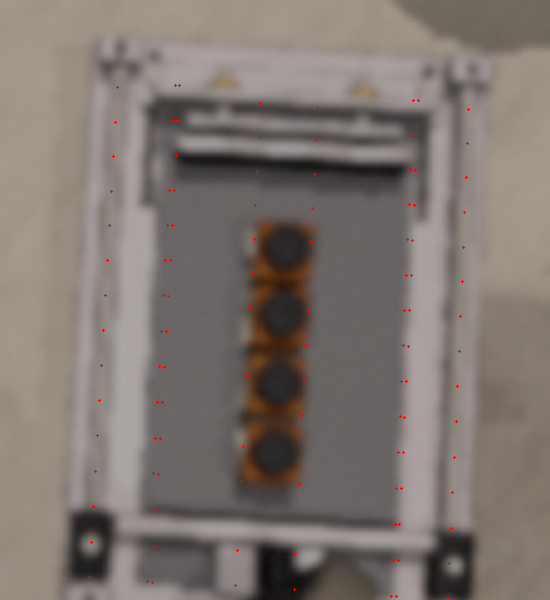

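Both views put the row about 2.5 mm left of the centre line. There is plenty of time, so I re-centre each bottle by -2.5 mm with the same gentle closing.

Call:
{"fn": "send_rows", "kwargs": {
  "motion": [
    [[0.053, -0.005, 0, 0, 0, 0], [0.053, -0.0055, -0.04, 0, 0, 0], [0, 0, 0, 0, 0, 0], [0, 0, -0.04, 0, 0, 0], [0, 0, -0.04, 0, 0, 0], [0, 0, 0, 0, 0, 0], [0, 0, 0, 0, 0, 0]]
  ]
}}

```text
t: 15.02
eef_pos: [0.5052, -0.2326, 0.0927]
orientation: [-3.14, 0.003, 3.057]
force: [0.3, -0.3, 0.9]
finger_gap: 0.0853
```

Call:
{"fn": "send_rows", "kwargs": {
  "motion": [
    [[0.002, 0, -0.003, 0, 0, 0], [0, 0, 0, 0, 0, 0], [0, 0, 0, 0, 0, 0], [0, 0, 0, 0, 0, 0]]
  ],
  "fingers": 0.2
}}

```text
t: 15.52
eef_pos: [0.5062, -0.2321, 0.088]
orientation: [-3.142, 0.0, 3.057]
force: [-0.8, 0.7, -0.1]
finger_gap: 0.0339
```

Call:
{"fn": "send_rows", "kwargs": {
  "motion": [
    [[0, 0, 0, 0, 0, 0], [0, 0, 0, 0, 0, 0], [0, 0, 0, 0, 0, 0]]
  ],
  "fingers": 0.41
}}

```text
t: 15.9
eef_pos: [0.5062, -0.232, 0.0878]
orientation: [3.141, -0.0, 3.057]
force: [0.1, -0.0, 0.7]
finger_gap: 0.0249
```

Call:
{"fn": "send_rows", "kwargs": {
  "motion": [
    [[0, 0, 0, 0, 0, 0], [0, 0, 0, 0, 0, 0]]
  ],
  "fingers": 0
}}

```text
t: 16.15
eef_pos: [0.5062, -0.2321, 0.0878]
orientation: [3.142, -0.0, 3.057]
force: [-0.1, 0.2, -0.5]
finger_gap: 0.0427
```

Call:
{"fn": "send_rows", "kwargs": {
  "motion": [
    [[0, 0, 0.04, 0, 0, 0], [0, 0, 0.04, 0, 0, 0], [0.028, -0.0025, 0, 0, 0, 0], [0, 0, -0.04, 0, 0, 0], [0, 0, -0.04, 0, 0, 0], [0, 0, 0, 0, 0, 0], [0, 0, 0, 0, 0, 0]]
  ],
  "fingers": -0.5
}}

```text
t: 17.02
eef_pos: [0.535, -0.235, 0.0892]
orientation: [-3.141, 0.002, 3.057]
force: [-0.1, -0.6, 0.1]
finger_gap: 0.0642
```

Call:
{"fn": "send_rows", "kwargs": {
  "motion": [
    [[0, 0, 0, 0, 0, 0], [0, 0, 0, 0, 0, 0], [0, 0, 0, 0, 0, 0]]
  ],
  "fingers": 0.2
}}

```text
t: 17.4
eef_pos: [0.5344, -0.2347, 0.0885]
orientation: [-3.141, 0.001, 3.057]
force: [0.7, 0.1, -0.1]
finger_gap: 0.0343
```

Call:
{"fn": "send_rows", "kwargs": {
  "motion": [
    [[0, 0, 0, 0, 0, 0], [0, 0, 0, 0, 0, 0], [0, 0, 0, 0, 0, 0]]
  ],
  "fingers": 0.41
}}

```text
t: 17.77
eef_pos: [0.5342, -0.2345, 0.0878]
orientation: [3.141, -0.0, 3.057]
force: [0.5, 1.5, -0.2]
finger_gap: 0.0252
```

Call:
{"fn": "send_rows", "kwargs": {
  "motion": [
    [[0, 0, 0, 0, 0, 0], [0, 0, 0, 0, 0, 0]]
  ],
  "fingers": 0
}}

```text
t: 18.02
eef_pos: [0.5342, -0.2345, 0.0878]
orientation: [3.141, -0.0, 3.057]
force: [0.2, 0.1, 0.0]
finger_gap: 0.0424
```

Call:
{"fn": "send_rows", "kwargs": {
  "motion": [
    [[0, 0, 0.04, 0, 0, 0], [0, 0, 0.04, 0, 0, 0], [0.028, -0.0025, 0, 0, 0, 0], [0, 0, -0.04, 0, 0, 0], [0, 0, -0.04, 0, 0, 0], [0, 0, 0, 0, 0, 0], [0, 0, 0, 0, 0, 0]]
  ],
  "fingers": -0.5
}}

```text
t: 18.9
eef_pos: [0.563, -0.2375, 0.0893]
orientation: [-3.141, 0.002, 3.057]
force: [-0.6, 0.4, 0.3]
finger_gap: 0.0641
```

Call:
{"fn": "send_rows", "kwargs": {
  "motion": [
    [[0, 0, 0, 0, 0, 0], [0, 0, 0, 0, 0, 0], [0, 0, 0, 0, 0, 0]]
  ],
  "fingers": 0.2
}}

```text
t: 19.27
eef_pos: [0.5624, -0.2371, 0.0885]
orientation: [-3.141, 0.001, 3.057]
force: [0.4, 0.2, 0.1]
finger_gap: 0.0341
```

Call:
{"fn": "send_rows", "kwargs": {
  "motion": [
    [[0, 0, 0, 0, 0, 0], [0, 0, 0, 0, 0, 0], [0, 0, 0, 0, 0, 0]]
  ],
  "fingers": 0.41
}}

```text
t: 19.65
eef_pos: [0.5622, -0.237, 0.0878]
orientation: [3.141, -0.0, 3.057]
force: [-0.2, 1.0, 0.4]
finger_gap: 0.0252
```

Call:
{"fn": "send_rows", "kwargs": {
  "motion": [
    [[0, 0, 0, 0, 0, 0], [0, 0, 0, 0, 0, 0]]
  ],
  "fingers": 0
}}

```text
t: 19.9
eef_pos: [0.5622, -0.2371, 0.0878]
orientation: [3.142, -0.0, 3.057]
force: [-0.2, -1.2, -0.0]
finger_gap: 0.0427
```

Call:
{"fn": "send_rows", "kwargs": {
  "motion": [
    [[0, 0, 0.04, 0, 0, 0], [0, 0, 0.04, 0, 0, 0], [0.028, -0.0025, 0, 0, 0, 0], [0, 0, -0.04, 0, 0, 0], [0, 0, -0.04, 0, 0, 0], [0, 0, 0, 0, 0, 0], [0, 0, 0, 0, 0, 0]]
  ],
  "fingers": -0.5
}}

```text
t: 20.78
eef_pos: [0.591, -0.24, 0.0893]
orientation: [-3.141, 0.002, 3.057]
force: [0.8, -0.1, -0.0]
finger_gap: 0.0645
```

Call:
{"fn": "send_rows", "kwargs": {
  "motion": [
    [[0, 0, 0, 0, 0, 0], [0, 0, 0, 0, 0, 0], [0, 0, 0, 0, 0, 0]]
  ],
  "fingers": 0.2
}}

```text
t: 21.15
eef_pos: [0.5904, -0.2397, 0.0886]
orientation: [-3.141, 0.001, 3.057]
force: [0.2, -0.5, 0.7]
finger_gap: 0.0338
```

Call:
{"fn": "send_rows", "kwargs": {
  "motion": [
    [[0, 0, 0, 0, 0, 0], [0, 0, 0, 0, 0, 0], [0, 0, 0, 0, 0, 0]]
  ],
  "fingers": 0.41
}}

```text
t: 21.52
eef_pos: [0.5902, -0.2395, 0.0878]
orientation: [3.141, -0.0, 3.057]
force: [0.1, -0.3, -0.3]
finger_gap: 0.0252
```

Call:
{"fn": "send_rows", "kwargs": {
  "motion": [
    [[0, 0, 0, 0, 0, 0], [0, 0, 0, 0, 0, 0]]
  ],
  "fingers": 0
}}

```text
t: 21.78
eef_pos: [0.5902, -0.2396, 0.0878]
orientation: [3.142, -0.0, 3.057]
force: [-0.7, -0.7, 0.4]
finger_gap: 0.0429
```

Call:
{"fn": "send_rows", "kwargs": {
  "motion": [
    [[0, 0, 0.04, 0, 0, 0], [0, 0, 0.05, 0, 0, 0], [-0.04, 0.003, 0.02, 0, 0, 0], [-0.05, 0.004, 0, 0, 0, 0], [-0.05, 0.004, 0, 0, 0, 0], [-0.05, 0.004, 0, 0, 0, 0], [0, 0, 0, 0, 0, 0]]
  ],
  "fingers": -0.5
}}

```text
t: 22.65
eef_pos: [0.3974, -0.2238, 0.198]
orientation: [3.141, -0.001, 3.055]
force: [-0.3, 0.2, 0.6]
finger_gap: 0.0643
```

```bash
python3 - <<'E'
from h import *
f=save('scene','scene4');g=save('top','top4')
cv2.imwrite('pics/c4.png',np.hstack([cv2.resize(f['img'][120:240,280:430],(400,320),interpolation=cv2.INTER_CUBIC),cv2.resize(g['img'][160:300,325:435],(315,400),interpolation=cv2.INTER_CUBIC)[:320]])[:,:,::-1])
E
python3 m2.py top4|sed -n '/^58/,/^64/p'
```

```text
58
  125.5 [382.6571 193.0171] [45.125  5.125] sh@.137 [0.0641 0.0035] world [ 0.6247 -0.2374]
  53.2 [383.065  209.4317] [8.5  8.75] sh@.137 [0.03  0.001] world [ 0.5905 -0.2369]
  52.5 [382.2677 222.7316] [8.25 9.25] sh@.137 [0.0024 0.0013] world [ 0.563  -0.2343]
  55.7 [381.4856 236.1924] [ 8.625 11.125] sh@.137 [-0.0254  0.0016] world [ 0.5353 -0.2317]
  53.3 [380.8395 250.1592] [8.5   8.875] sh@.137 [-0.054   0.0014] world [ 0.5068 -0.2294]
  27.5 [343.0245 264.6935] [7.125 5.875] sh@.137 [-0.0882  0.0769] world [ 0.4791 -0.1512]
  70.0 [414.3198 273.4205] [ 8.75  12.625] sh@.137 [-0.0973 -0.0694] world [ 0.4576 -0.2963]
  359.5 [375.7497 285.9407] [29.5   30.875] sh@.137 [-0.1272  0.008 ] world [ 0.4344 -0.2166]
  27.8 [342.1536 272.5545] [6.625 6.   ] sh@.137 [-0.1043  0.0778] world [ 0.4632 -0.1491]
64
```

View pics/c4.png

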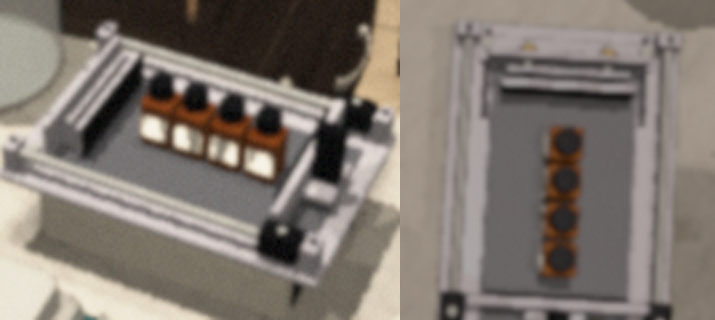

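Row is now centred: cap y is about 0.0013, against 0.0018 for the handle in the same view. Next I shut the fingers and go behind the handle fin.

Call:
{"fn": "send_rows", "kwargs": {
  "motion": [
    [[0.005, 0, 0, 0, 0, 0], [0, 0, 0, 0, 0, 0], [0, 0, -0.04, 0, 0, 0], [0, 0, -0.04, 0, 0, 0], [0, 0, 0, 0, 0, 0], [0, 0, 0, 0, 0, 0], [0, 0, 0, 0, 0, 0]]
  ],
  "fingers": 1
}}

```text
t: 23.62
eef_pos: [0.4062, -0.2251, 0.1193]
orientation: [-3.14, 0.002, 3.057]
force: [0.7, 0.2, -0.2]
finger_gap: -0.0002
```

```bash
python3 - <<'E'
from h import *
s=r.read_state();print(s['eef_pos'],s['force'],s['finger_gap'])
f=save('scene','scene5');g=save('top','top5')
cv2.imwrite('pics/c5.png',np.hstack([cv2.resize(f['img'][120:240,300:450],(400,320),interpolation=cv2.INTER_CUBIC),cv2.resize(g['img'][180:320,325:435],(315,400),interpolation=cv2.INTER_CUBIC)[80:]])[:,:,::-1])
E
```

```text
[ 0.40617623 -0.22514874  0.11927519] [ 0.69257211  0.19556038 -0.20796902] -0.0002460970316294201
```

View pics/c5.png

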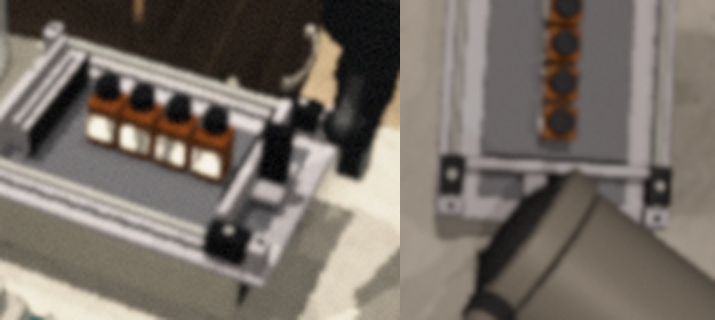

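The fingers are shut behind the handle (scene crop (350,150), handle at (278,150)). I advance along shaker +x until I feel contact.

Call:
{"fn": "send_rows", "kwargs": {
  "motion": [
    [[0.005, 0.0006, 0, 0, 0, 0], [0.005, 0, 0, 0, 0, 0], [0.005, -0.0004, 0, 0, 0, 0], [0.005, -0.0004, 0, 0, 0, 0], [0.004, -0.0004, 0, 0, 0, 0], [0, 0, 0, 0, 0, 0]]
  ]
}}

```text
t: 24.48
eef_pos: [0.4294, -0.2251, 0.1177]
orientation: [3.141, -0.0, 3.057]
force: [0.1, -0.4, 0.0]
finger_gap: 0.0002
```

Call:
{"fn": "send_rows", "kwargs": {
  "motion": [
    [[0.002, -0.0002, 0, 0, 0, 0], [0.002, -0.0002, 0, 0, 0, 0], [0, 0, 0, 0, 0, 0]]
  ]
}}

```text
t: 24.85
eef_pos: [0.4333, -0.2255, 0.1178]
orientation: [3.142, 0.0, 3.057]
force: [-0.3, 0.5, 0.4]
finger_gap: 0.0002
```

Call:
{"fn": "send_rows", "kwargs": {
  "motion": [
    [[0.002, -0.0002, 0, 0, 0, 0], [0.002, -0.0002, 0, 0, 0, 0], [0, 0, 0, 0, 0, 0]]
  ]
}}

```text
t: 25.22
eef_pos: [0.4374, -0.2259, 0.1178]
orientation: [3.142, 0.0, 3.057]
force: [0.8, -0.2, -1.1]
finger_gap: -0.0001
```

Call:
{"fn": "send_rows", "kwargs": {
  "motion": [
    [[0.002, -0.0002, 0, 0, 0, 0], [0.002, -0.0002, 0, 0, 0, 0]]
  ]
}}

```text
t: 25.48
eef_pos: [0.4398, -0.2261, 0.1178]
orientation: [3.141, -0.004, 3.057]
force: [-9.2, -0.3, 6.6]
finger_gap: 0.0001
```

Contact with the fin is at x≈0.439, where expected. I push slowly.

Call:
{"fn": "send_rows", "kwargs": {
  "motion": [
    [[0.0015, -0.00013, 0, 0, 0, 0], [0.0015, -0.00013, 0, 0, 0, 0], [0.0015, -0.00013, 0, 0, 0, 0], [0.0015, -0.00013, 0, 0, 0, 0]]
  ]
}}

```text
t: 25.98
eef_pos: [0.4453, -0.2266, 0.1178]
orientation: [3.141, -0.004, 3.057]
force: [-9.9, 0.2, 5.7]
finger_gap: -0.0001
```

Call:
{"fn": "send_rows", "kwargs": {
  "motion": [
    [[0.0015, -0.00013, 0, 0, 0, 0], [0.0015, -0.00013, 0, 0, 0, 0], [0.0015, -0.00013, 0, 0, 0, 0], [0.0015, -0.00013, 0, 0, 0, 0]]
  ]
}}

```text
t: 26.48
eef_pos: [0.4513, -0.2271, 0.1178]
orientation: [3.141, -0.004, 3.057]
force: [-9.2, -0.6, 5.8]
finger_gap: 0.0
```

Call:
{"fn": "send_rows", "kwargs": {
  "motion": [
    [[0.0015, -0.00013, 0, 0, 0, 0], [0.0015, -0.00013, 0, 0, 0, 0], [0.0015, -0.00013, 0, 0, 0, 0], [0.0015, -0.00013, 0, 0, 0, 0]]
  ]
}}

```text
t: 26.98
eef_pos: [0.4572, -0.2276, 0.1178]
orientation: [3.141, -0.005, 3.057]
force: [-8.8, -0.1, 6.7]
finger_gap: -0.0001
```

Call:
{"fn": "send_rows", "kwargs": {
  "motion": [
    [[0.0015, -0.00013, 0, 0, 0, 0], [0.0015, -0.00013, 0, 0, 0, 0], [0.0015, -0.00013, 0, 0, 0, 0], [0.0015, -0.00013, 0, 0, 0, 0]]
  ]
}}

```text
t: 27.48
eef_pos: [0.463, -0.2281, 0.1177]
orientation: [3.141, -0.005, 3.057]
force: [-9.1, 0.3, 5.8]
finger_gap: 0.0002
```

```bash
python3 - <<'E'
from h import *
s=r.read_state();print(s['eef_pos'],s['force'],s['finger_gap'])
f=save('scene','scene6')
cv2.imwrite('pics/c6.png',cv2.resize(f['img'][120:240,290:440],(600,480),interpolation=cv2.INTER_CUBIC)[:,:,::-1])
E
```

```text
[ 0.46302598 -0.2280668   0.11774746] [-9.12366043  0.29211668  5.79817875] 0.00019233567576031047
```

View pics/c6.png

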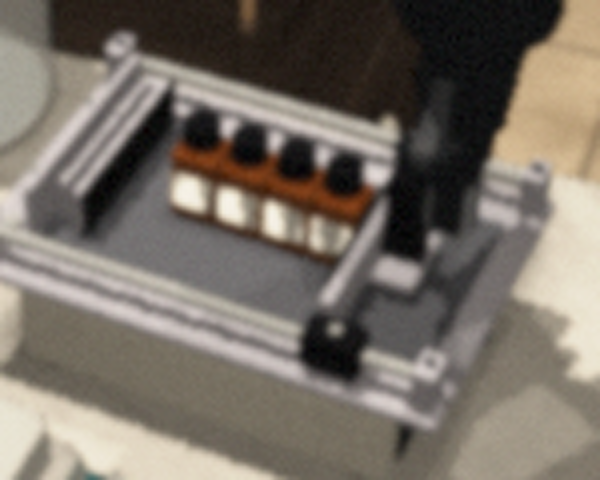

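The bar (fin at crop (405,210)) has reached the row, and the bottles are closing up straight at about 9.2 N of push. I continue in smaller steps.

Call:
{"fn": "send_rows", "kwargs": {
  "motion": [
    [[0.001, -9e-05, 0, 0, 0, 0], [0.001, -9e-05, 0, 0, 0, 0], [0.001, -9e-05, 0, 0, 0, 0], [0.001, -9e-05, 0, 0, 0, 0]]
  ]
}}

```text
t: 28.02
eef_pos: [0.467, -0.2284, 0.1178]
orientation: [3.141, -0.005, 3.057]
force: [-10.5, 0.2, 6.1]
finger_gap: -0.0001
```

Call:
{"fn": "send_rows", "kwargs": {
  "motion": [
    [[0.001, -9e-05, 0, 0, 0, 0], [0.001, -9e-05, 0, 0, 0, 0], [0.001, -9e-05, 0, 0, 0, 0], [0.001, -9e-05, 0, 0, 0, 0]]
  ]
}}

```text
t: 28.52
eef_pos: [0.4709, -0.2288, 0.1178]
orientation: [3.141, -0.005, 3.057]
force: [-9.6, 0.4, 6.0]
finger_gap: 0.0001
```

Call:
{"fn": "send_rows", "kwargs": {
  "motion": [
    [[0.001, -9e-05, 0, 0, 0, 0], [0.001, -9e-05, 0, 0, 0, 0], [0.001, -9e-05, 0, 0, 0, 0]]
  ]
}}

```text
t: 28.9
eef_pos: [0.4739, -0.229, 0.1178]
orientation: [3.141, -0.005, 3.057]
force: [-9.9, 0.0, 7.2]
finger_gap: -0.0
```

Call:
{"fn": "send_rows", "kwargs": {
  "motion": [
    [[0.001, -9e-05, 0, 0, 0, 0], [0.001, -9e-05, 0, 0, 0, 0], [0.001, -9e-05, 0, 0, 0, 0]]
  ]
}}

```text
t: 29.28
eef_pos: [0.4769, -0.2293, 0.1178]
orientation: [3.141, -0.005, 3.057]
force: [-10.3, -0.1, 6.1]
finger_gap: 0.0002
```

```bash
python3 - <<'E'
from h import *
s=r.read_state();print(s['eef_pos'],s['force'],s['finger_gap'])
f=save('scene','scene7')
cv2.imwrite('pics/c7.png',cv2.resize(f['img'][120:240,290:440],(600,480),interpolation=cv2.INTER_CUBIC)[:,:,::-1])
E
```

```text
[ 0.47694249 -0.22929002  0.11779619] [-10.26165519  -0.07765501   6.09276218] 0.00024346989760472152
```

View pics/c7.png

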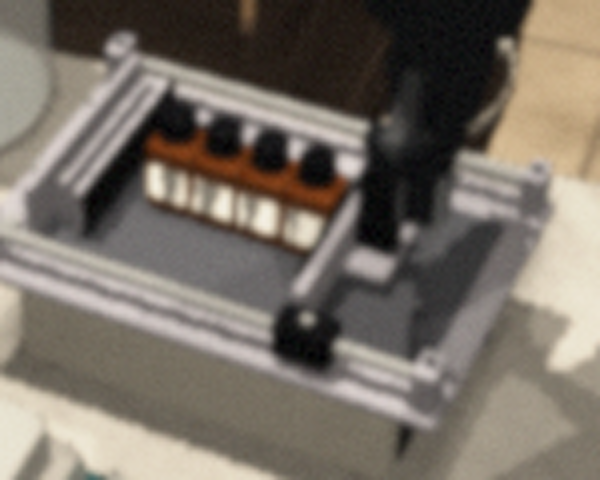

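The four bottles are touching as one block (crop 145-350), and the plateau is about 10.2 N. The pad is still about 10 mm away, so I use small steps.

Call:
{"fn": "send_rows", "kwargs": {
  "motion": [
    [[0.001, -9e-05, 0, 0, 0, 0], [0.001, -9e-05, 0, 0, 0, 0]]
  ]
}}

```text
t: 29.58
eef_pos: [0.4789, -0.2294, 0.1178]
orientation: [3.141, -0.005, 3.057]
force: [-10.2, -0.0, 6.1]
finger_gap: -0.0002
```

Call:
{"fn": "send_rows", "kwargs": {
  "motion": [
    [[0.0007, -6e-05, 0, 0, 0, 0], [0.0007, -6e-05, 0, 0, 0, 0]]
  ]
}}

```text
t: 29.82
eef_pos: [0.4803, -0.2296, 0.1178]
orientation: [3.141, -0.005, 3.057]
force: [-9.6, 0.6, 7.5]
finger_gap: 0.0002
```

Call:
{"fn": "send_rows", "kwargs": {
  "motion": [
    [[0.0005, -4e-05, 0, 0, 0, 0], [0.0005, -4e-05, 0, 0, 0, 0]]
  ]
}}

```text
t: 30.08
eef_pos: [0.4813, -0.2296, 0.1178]
orientation: [3.141, -0.005, 3.057]
force: [-10.2, 0.8, 6.4]
finger_gap: 0.0002
```

Call:
{"fn": "send_rows", "kwargs": {
  "motion": [
    [[0.0005, -4e-05, 0, 0, 0, 0], [0.0005, -4e-05, 0, 0, 0, 0]]
  ]
}}

```text
t: 30.32
eef_pos: [0.4823, -0.2297, 0.1178]
orientation: [3.141, -0.005, 3.057]
force: [-8.6, 0.5, 6.5]
finger_gap: 0.0001
```

Call:
{"fn": "send_rows", "kwargs": {
  "motion": [
    [[0.0005, -4e-05, 0, 0, 0, 0], [0.0005, -4e-05, 0, 0, 0, 0]]
  ]
}}

```text
t: 30.58
eef_pos: [0.4833, -0.2298, 0.1178]
orientation: [3.141, -0.005, 3.057]
force: [-10.2, 0.1, 6.4]
finger_gap: 0.0001
```

Call:
{"fn": "send_rows", "kwargs": {
  "motion": [
    [[0.0005, -4e-05, 0, 0, 0, 0], [0.0005, -4e-05, 0, 0, 0, 0]]
  ]
}}

```text
t: 30.82
eef_pos: [0.4843, -0.2299, 0.1178]
orientation: [3.141, -0.005, 3.057]
force: [-10.6, -0.1, 7.5]
finger_gap: -0.0002
```

Call:
{"fn": "send_rows", "kwargs": {
  "motion": [
    [[0.0005, -4e-05, 0, 0, 0, 0], [0.0005, -4e-05, 0, 0, 0, 0]]
  ]
}}

```text
t: 31.08
eef_pos: [0.4853, -0.23, 0.1178]
orientation: [3.141, -0.005, 3.057]
force: [-10.9, 1.1, 6.7]
finger_gap: 0.0003
```

Call:
{"fn": "send_rows", "kwargs": {
  "motion": [
    [[0.0005, -4e-05, 0, 0, 0, 0]]
  ]
}}

```text
t: 31.2
eef_pos: [0.4858, -0.23, 0.1178]
orientation: [3.141, -0.005, 3.057]
force: [-10.5, 0.8, 6.8]
finger_gap: -0.0003
```

Call:
{"fn": "send_rows", "kwargs": {
  "motion": [
    [[0.0005, -4e-05, 0, 0, 0, 0]]
  ]
}}

```text
t: 31.32
eef_pos: [0.4863, -0.2301, 0.1178]
orientation: [3.141, -0.005, 3.057]
force: [-11.1, 1.2, 6.5]
finger_gap: -0.0001
```

Call:
{"fn": "send_rows", "kwargs": {
  "motion": [
    [[0.0005, -4e-05, 0, 0, 0, 0]]
  ]
}}

```text
t: 31.45
eef_pos: [0.4868, -0.2301, 0.1178]
orientation: [3.141, -0.005, 3.057]
force: [-9.9, 0.8, 6.9]
finger_gap: -0.0003
```

Call:
{"fn": "send_rows", "kwargs": {
  "motion": [
    [[0.0005, -4e-05, 0, 0, 0, 0]]
  ]
}}

```text
t: 31.58
eef_pos: [0.4873, -0.2301, 0.1178]
orientation: [3.141, -0.005, 3.057]
force: [-10.9, -0.1, 6.8]
finger_gap: 0.0001
```

Call:
{"fn": "send_rows", "kwargs": {
  "motion": [
    [[0.0005, -4e-05, 0, 0, 0, 0]]
  ]
}}

```text
t: 31.7
eef_pos: [0.4878, -0.2302, 0.1178]
orientation: [3.141, -0.005, 3.057]
force: [-10.9, 0.8, 6.3]
finger_gap: 0.0001
```

Call:
{"fn": "send_rows", "kwargs": {
  "motion": [
    [[0.0005, -4e-05, 0, 0, 0, 0]]
  ]
}}

```text
t: 31.82
eef_pos: [0.4883, -0.2302, 0.1178]
orientation: [3.141, -0.005, 3.057]
force: [-9.6, 0.9, 7.6]
finger_gap: 0.0003
```

Call:
{"fn": "send_rows", "kwargs": {
  "motion": [
    [[0.0005, -4e-05, 0, 0, 0, 0]]
  ]
}}

```text
t: 31.95
eef_pos: [0.4888, -0.2303, 0.1178]
orientation: [3.141, -0.005, 3.057]
force: [-9.8, 0.2, 7.1]
finger_gap: 0.0001
```

Call:
{"fn": "send_rows", "kwargs": {
  "motion": [
    [[0.0005, -4e-05, 0, 0, 0, 0]]
  ]
}}

```text
t: 32.08
eef_pos: [0.4893, -0.2303, 0.1178]
orientation: [3.141, -0.005, 3.057]
force: [-10.0, 0.7, 7.7]
finger_gap: 0.0002
```

Call:
{"fn": "send_rows", "kwargs": {
  "motion": [
    [[0.0005, -4e-05, 0, 0, 0, 0]]
  ]
}}

```text
t: 32.2
eef_pos: [0.4898, -0.2304, 0.1178]
orientation: [3.141, -0.005, 3.057]
force: [-10.9, 0.3, 6.5]
finger_gap: 0.0001
```

```bash
python3 - <<'E'
from h import *
F=[]
for i in range(2):
    f=save('scene' if i else 'top','x8%d'%i);F.append(r.read_state()['force'].round(1).tolist())
print(F)
t=load('x80')
cv2.imwrite('pics/c8.png',np.hstack([cv2.resize(f['img'][120:220,290:400],(440,400),interpolation=cv2.INTER_CUBIC),cv2.resize(t['img'][170:270,340:430],(360,400),interpolation=cv2.INTER_CUBIC)])[:,:,::-1])
E
```

```text
[[-10.5, 0.4, 6.8], [-9.9, -0.3, 7.2]]
```

View pics/c8.png

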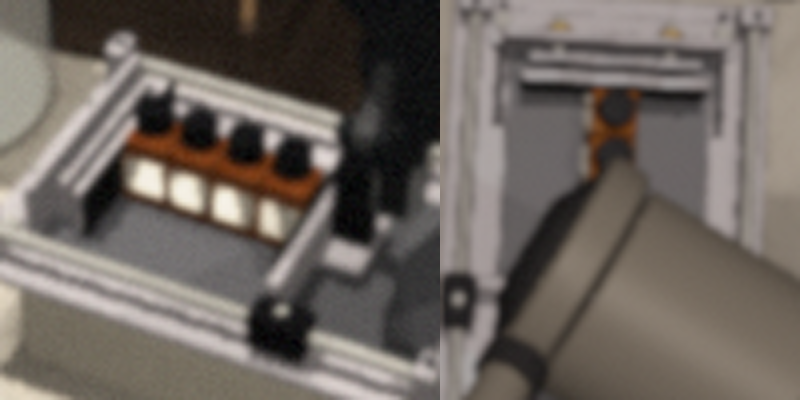

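The scene crop shows one straight block just short of the pad, with the far cap at about (155,110). The top view puts the front face within about 1 mm of the pad, so I continue at 0.5 mm.

Call:
{"fn": "send_rows", "kwargs": {
  "motion": [
    [[0.0005, -4e-05, 0, 0, 0, 0]]
  ]
}}

```text
t: 32.42
eef_pos: [0.4903, -0.2304, 0.1178]
orientation: [3.141, -0.005, 3.057]
force: [-11.0, 0.1, 6.6]
finger_gap: -0.0
```

Call:
{"fn": "send_rows", "kwargs": {
  "motion": [
    [[0.0005, -4e-05, 0, 0, 0, 0]]
  ]
}}

```text
t: 32.55
eef_pos: [0.4906, -0.2304, 0.1178]
orientation: [3.141, -0.006, 3.057]
force: [-11.5, -0.1, 8.2]
finger_gap: -0.0001
```

Call:
{"fn": "send_rows", "kwargs": {
  "motion": [
    [[0.0005, -4e-05, 0, 0, 0, 0]]
  ]
}}

```text
t: 32.67
eef_pos: [0.4909, -0.2305, 0.1178]
orientation: [3.141, -0.006, 3.057]
force: [-12.8, 0.2, 8.5]
finger_gap: -0.0004
```

The pad is felt, with the force rising from x≈0.4903. I use finer steps, aiming at about 16 N total.

Call:
{"fn": "send_rows", "kwargs": {
  "motion": [
    [[0.0005, -4e-05, 0, 0, 0, 0]]
  ]
}}

```text
t: 32.8
eef_pos: [0.4911, -0.2305, 0.1178]
orientation: [3.141, -0.007, 3.057]
force: [-12.7, 0.8, 9.6]
finger_gap: -0.0
```

Call:
{"fn": "send_rows", "kwargs": {
  "motion": [
    [[0, 0, 0, 0, 0, 0]]
  ]
}}

```text
t: 32.92
eef_pos: [0.4912, -0.2305, 0.1178]
orientation: [3.141, -0.007, 3.057]
force: [-12.6, 0.3, 8.8]
finger_gap: -0.0
```

Call:
{"fn": "send_rows", "kwargs": {
  "motion": [
    [[0.0005, -4e-05, 0, 0, 0, 0]]
  ]
}}

```text
t: 33.05
eef_pos: [0.4914, -0.2305, 0.1178]
orientation: [3.141, -0.007, 3.057]
force: [-13.4, 0.9, 9.5]
finger_gap: -0.0002
```

Call:
{"fn": "send_rows", "kwargs": {
  "motion": [
    [[0, 0, 0, 0, 0, 0]]
  ]
}}

```text
t: 33.17
eef_pos: [0.4914, -0.2305, 0.1178]
orientation: [3.141, -0.007, 3.057]
force: [-14.1, 0.0, 9.2]
finger_gap: 0.0
```

Call:
{"fn": "send_rows", "kwargs": {
  "motion": [
    [[0.0005, -4e-05, 0, 0, 0, 0], [0, 0, 0, 0, 0, 0]]
  ]
}}

```text
t: 33.42
eef_pos: [0.4917, -0.2305, 0.1178]
orientation: [3.14, -0.008, 3.057]
force: [-15.0, 0.8, 10.9]
finger_gap: -0.0002
```

Call:
{"fn": "send_rows", "kwargs": {
  "motion": [
    [[0.0005, -4e-05, 0, 0, 0, 0], [0, 0, 0, 0, 0, 0]]
  ]
}}

```text
t: 33.67
eef_pos: [0.492, -0.2305, 0.1178]
orientation: [3.14, -0.008, 3.057]
force: [-15.9, 1.1, 10.9]
finger_gap: -0.0002
```

Call:
{"fn": "send_rows", "kwargs": {
  "motion": [
    [[0, 0, 0, 0, 0, 0]]
  ]
}}

```text
t: 33.8
eef_pos: [0.492, -0.2305, 0.1178]
orientation: [3.14, -0.008, 3.057]
force: [-15.5, 0.0, 11.0]
finger_gap: 0.0
```

The push is about 15.6 N and the pad is compressed about 1.75 mm, so roughly 6 N on the row. I back off straight.

Call:
{"fn": "send_rows", "kwargs": {
  "motion": [
    [[-0.002, 0.0002, 0, 0, 0, 0], [-0.003, 0.0003, 0, 0, 0, 0], [-0.005, 0.0004, 0, 0, 0, 0], [-0.015, 0.0013, 0, 0, 0, 0], [-0.03, 0.0025, 0, 0, 0, 0], [-0.03, 0.0025, 0.02, 0, 0, 0], [0, 0, 0.04, 0, 0, 0], [0, 0, 0, 0, 0, 0]]
  ]
}}

```text
t: 34.8
eef_pos: [0.4119, -0.2249, 0.1805]
orientation: [-3.138, 0.006, 3.057]
force: [-0.0, 0.8, -0.4]
finger_gap: -0.0001
```

```bash
python3 - <<'E'
from h import *
g=save('top','top9');f=save('scene','scene9');s=r.read_state();print(s['t'],s['eef_pos'],s['force'])
cv2.imwrite('pics/c9.png',np.hstack([cv2.resize(f['img'][120:220,290:400],(440,400),interpolation=cv2.INTER_CUBIC),cv2.resize(g['img'][170:270,340:430],(360,400),interpolation=cv2.INTER_CUBIC)])[:,:,::-1])
E
python3 m2.py top9|sed -n '/^58/,/^64/p'
```

```text
34.9 [ 0.41063035 -0.22378018  0.17777571] [ 0.5387385  -0.05855735 -0.45196754]
58
  45.7 [368.1892 191.2655] [16.75  3.5 ] sh@.137 [0.0659 0.0336] world [ 0.6291 -0.2075]
  60.2 [383.8032 195.4825] [9.625 9.375] sh@.137 [0.0591 0.0009] world [ 0.6195 -0.2395]
  42.5 [397.243  193.0653] [15.5    3.375] sh@.137 [ 0.0659 -0.0268] world [ 0.6239 -0.2677]
  55.5 [383.1064 207.5299] [8.625 9.25 ] sh@.137 [0.0339 0.0011] world [ 0.5944 -0.2372]
  53.1 [382.3087 219.5419] [8.5  9.25] sh@.137 [0.009  0.0016] world [ 0.5696 -0.2346]
  56.7 [381.7784 231.4623] [8.75  9.625] sh@.137 [-0.0156  0.0014] world [ 0.545  -0.2326]
  57.1 [343.823  243.9514] [ 7.75  12.375] sh@.137 [-0.0459  0.0778] world [ 0.5213 -0.154 ]
  65.1 [415.2811 248.3786] [ 9.   12.25] sh@.137 [-0.0462 -0.069 ] world [ 0.5086 -0.3003]
  51.8 [380.7293 247.8878] [6.75  9.125] sh@.137 [-0.0494  0.0019] world [ 0.5114 -0.2293]
  382.6 [369.1613 284.134 ] [33.625 33.75 ] sh@.137 [-0.1243  0.0216] world [ 0.4384 -0.2034]
64
```

View pics/c9.png

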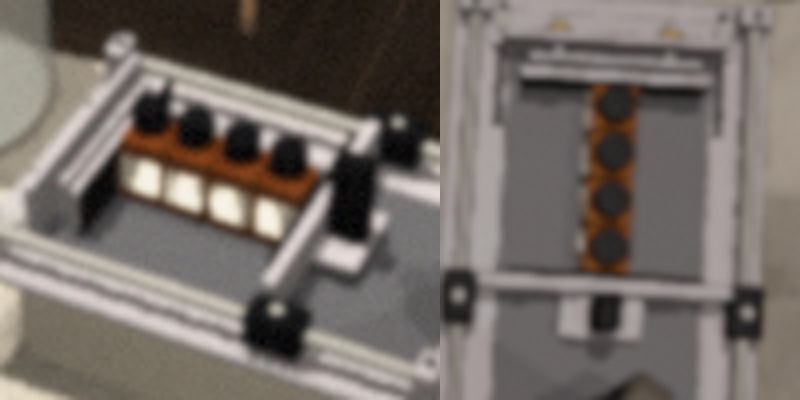

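Both views show a straight, tight block. Pitch is 24.6-25.2 mm, y is 0.9-1.6 mm against 1.9 mm for the handle, the bar is flush behind it and the pad in front, and the arm is clear. I hand it in.

```bash
python3 -c "
from bench import r
print(r.sign_off(), r.read_state()['t'])"
```

```text
the job is handed in; nothing more can be done
the job is handed in; nothing more can be done
```

The job is handed in, after about 35 s of robot time. The four bottles stand as one tight row, held between the bar and the sprung pad at an estimated 6 N; I had no direct force reading after letting go.

**What I did**
- I lined up all four bottles by closing the open gripper gently around each one. The first pass left the row about 2.5 mm left of centre, so I re-centred all four.
- I pushed the bar from behind its handle with shut fingers, in small steps. The bar alone took about 9.2 N and the sliding row about 10.2 N.
- I felt the pad at TCP x ≈ 0.4903 m and pushed about 1.75 mm further, to about 15.6 N total. I then backed straight off.

**Last checks**
- **Squeeze:** the total push less the bar's own 9.2 N puts about 6.4 N on the row. The pad's travel and the force rise both put about 5.3 N on the pad.
- **Row:** cap pitch is 24.6–25.2 mm, the row is straight to within about 1 mm, and the bar's face is flush with the last bottle. All four are upright and the arm is clear with no force on it.
- **Disagreement:** the top camera reads sideways positions about 3 mm off the robot's own. I therefore judged centring against the handle and end blocks in the same picture; it is within about 1–1.5 mm.
- **Not checked:** I did not measure the lamp, tape roll and weight again afterwards, but the arm stayed away from them.

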